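# Clamp the glass heart through the guard window

### The arm

A 6-joint arm with a two-finger parallel gripper is mounted at the origin on the work surface. World frame = base frame: x ahead of the robot, y to its left, z up, the work surface at z = 0. Lengths are in m, angles in rad, forces in N, time in s.
With the tool pointing down it reaches from about 0.35 to 0.975 m from the base axis. Payload 4.9 kg.
Tool frame: the origin (TCP) lies on the centre line of the jaws, within the pads' length; the fingertips stand ctrl.tcp_to_tips ahead of it and the grasp point (between the pads) lies 3 mm ahead of it (ctrl.tcp_to_tips is the distance from the TCP to the fingertips, in m); z points along the fingers, y is the direction in which the jaws open and shut (so a half turn about z gives the same grasp; the last joint's range is limited). The gripper opens to 85 mm and grips with 20 to 120 N. Pads are 22 mm wide; open, the fingers measure 114 mm over their backs; the gripper's body (76 mm by 85 mm) begins 54 mm behind the grasp point. The pads swing forward as they close: fully open they stand 13 mm farther back than shut.
Start: joints at [-1.224, 0.053, 1.613, -0, 1.476, -0.119], TCP at [0.281, -0.558, 0.253] pointing down, gripper open.
Joint ranges: [-3.01, 3.01], [-1.01, 2.22], [0.06, 2.58], [-1.02, 4.17], [0.09, 2.62], [-3.14, 3.14]. Speed limits (rad/s): [2.57, 2.57, 3.14, 3.14, 3.14, 3.14].

### API

Orientations are given as a rotation vector (axis times angle).
In Python, from station import ctrl, vision gives the robot as it stands.
- The arm moves only by the tool jog_arm, never from a script. Its argument "deltas" is a list of rows, each a list of 7 numbers: the turn, a rotation vector about the tool's x, y, z in rad, then the shift along the tool's x, y, z in cm, then the opening, from 0 (shut) to 1 (fully open). A call has 1 to 12 rows; each row shifts and turns the commanded pose from where the row before left it, along the tool's axes as they then stand; what a row does not reach is not made up. A row lasts 1/12 s, in which the tool goes at most 41.7 mm and 7.16 degrees, less where a joint would pass 70% of its speed; a pose out of reach is approached as far as the arm can. A call with a gripper value outside its range is refused whole. The fingers move at their own pace and stop on an object; "grip_force" is the grip in N (left out, the last holds). Time passes only in rows, so rows that do not move let the fingers close. It gives the time, the measured TCP pose, the force and the opening at its end, in the units of the state.
- ctrl.get_obs(): the state, without advancing time (a new reading comes with each control period).
- vision.get_image(name): name is "side" or "top" or "wrist"; returns (picture, depth): 480x640x3 uint8, red, green, blue; 480x640 float32, m along the optical axis (not along the pixel's ray), 0 where there is no reading.
- vision.calibration(name): a dict with "fx", "fy", "cx", "cy" (pixels), "rvec" (rotation vector, rad) and "tvec" (3), from world to camera coordinates, as OpenCV has them; the wrist camera has in their place "hand_eye" (4x4, takes a point from camera to tool coordinates, whose origin is the TCP and whose axes are the flange's). Camera axes: x right, y down, z forward; pixel columns grow to the right and rows downward; lengths in m; the calibration is good to about 2 mm. The wrist camera is an equidistant fisheye: a pixel r from the principal point sees the ray r / f radians off the axis. A picture is of the moment at which its call begins: read the wrist's pose just before it. calibration takes no time and is no camera call.
- ctrl.finish_job(): hands the job in, once; it reports no verdict.
The state is a dict: "t": time; "q": joint angles; "dq": joint speeds; "effort": joint torques, N m; "tool_pos": TCP position; "tool_rot": TCP orientation; "contact_force": force on the tool from outside, world axes, zero at the start; "wrist_torque": the same for the moment, N m; "opening": finger opening in m.
Only numpy, scipy, OpenCV 4.12 (cv2) and the standard library are available. Lean on these libraries where they do the work, as an engineer would, in place of code of your own. Each camera call takes 0.05 s, during which the arm holds its last target. There are 200 camera calls.

### The job

Clamp the heart-shaped glass blank for painting: reach through the guard's window over its hold-down lever and press that lever's paddle with the fingertips until the lever is fully home, then come back out. Do not touch the guard, leave the round blank's lever up, and leave the glass and everything else where it is; pick nothing up.

Things in the scene. Friction and masses are not known exactly. Their poses are not given: they have to be found in the camera images.
- fixture: hold-down fixture for glass: plywood base 300 (x) x 340 (y) x 20 mm fixed on the table; origin at the centre of its underside, at table height; its x axis points from the guard to the lever hinges, y to its left, z up. Two equal stations at y = +85 and -85 mm: a white mat (top 23 mm above the table) carrying a glass blank at x = +40 mm, under the middle of a hold-down lever that is hinged at x = +120 mm, 60 mm above the table.
- guard: grey painted guard, a sheet frame 130 mm (x) x 340 mm (y) x 6 mm thick over the paddle ends of both levers, tilted 15 degrees so that its far (+x) edge is higher; skirts close its front and sides down to the base. Origin at the middle of the sheet, x = -80 mm, 102 mm above the table; axes parallel to the fixture's (not tilted). Two windows, one per lever; the bar between them is 70 mm wide, the outer side bars 35 mm, the front and far bars 23 mm.
- window_l (a point): centre of the left (+y of the fixture) window of the guard, an opening 100 mm (y) x 84 mm (along the slope of x), 102 mm above the table at its centre; its far edge is 11 mm higher and its near edge 11 mm lower. Axes parallel to the fixture's.
- paddle_l (a point): centre of the top face of the left (+y of the fixture) lever's black paddle, 42 mm (y) x 38 mm (x) x 8 mm, seen through the window; about 88 mm above the table with the lever fully up and 64 mm when it is fully home. 200 mm from the hinge.
- lever_l (a joint): left (+y of the fixture) hold-down lever (rad): 0 fully up, 0.12 fully home on its stop (the paddle sinks 24 mm). A stiff friction hinge: pressing the paddle takes about 5 N, some 6 N over the last millimetres, and the lever stays where it is left.
- pad_l: round rubber pad, 16 mm across, on a sprung stem under the middle of the left (+y of the fixture) lever; comes down on the glass blank and presses it with about 3 N once the lever is home. Origin at the centre of the pad's underside.
- window_r (a point): centre of the right (-y of the fixture) window of the guard, an opening 100 mm (y) x 84 mm (along the slope of x), 102 mm above the table at its centre; its far edge is 11 mm higher and its near edge 11 mm lower. Axes parallel to the fixture's.
- paddle_r (a point): centre of the top face of the right (-y of the fixture) lever's black paddle, 42 mm (y) x 38 mm (x) x 8 mm, seen through the window; about 88 mm above the table with the lever fully up and 64 mm when it is fully home. 200 mm from the hinge.
- lever_r (a joint): right (-y of the fixture) hold-down lever (rad): 0 fully up, 0.12 fully home on its stop (the paddle sinks 24 mm). A stiff friction hinge: pressing the paddle takes about 5 N, some 6 N over the last millimetres, and the lever stays where it is left.
- pad_r: round rubber pad, 16 mm across, on a sprung stem under the middle of the right (-y of the fixture) lever; comes down on the glass blank and presses it with about 3 N once the lever is home. Origin at the centre of the pad's underside.
- heart: flat heart-shaped blue glass blank, about 82 mm across its lobes and 6 mm thick, loose on the white mat of one station; origin at its underside, about under the pad
- disc: flat round, smaller blue glass blank, 46 mm across and 6 mm thick, loose on the white mat of the other station; origin at the centre of its underside
- jar_mid: small paint jar, 32 mm across, 50 mm tall, on the fixture's base between the stations; bystander, origin on its underside
- jar_a: paint jar, 38 mm across, 65 mm tall, on the table left of the fixture; bystander, origin on its underside
- jar_b: paint jar with a black cap, 38 mm across, 65 mm tall, right of the fixture; bystander, origin on its underside
- mug: white mug, 76 mm across, 90 mm tall, left of the fixture; bystander, origin on its underside
- tumbler: glass tumbler, 68 mm across, 100 mm tall, right of the fixture; bystander, origin on its underside
- brush: paint brush, 170 mm long, lying right of the fixture; bystander, origin on its underside
- figure: glass figure with a heart on a stem on a round foot 60 mm across, 124 mm tall, left of the fixture; bystander, origin on its underside
There are look-alikes about, which are no part of the job. What is shaped like the heart but green or orange is not meant.

How it is judged:
By the outcome, as a careful person would: the job done as asked, in the order asked, and still so for the second after the job is handed in, with the robot touching nothing.
It also fails if it takes over 32 s, if anything falls off the work surface, if the arm or the gripper's body presses on something with over 40 N, if the wrist force passes 120 N, or if a joint passes its speed limit or range.

## Working session

There is one attempt and no reset: what is moved stays moved. The work goes in short steps, Python scripts to look and compute and a tool call to move; the robot and the scene stay as the last step left them, time stands still between calls to the robot, and variables do not carry over. Pictures are saved under pics/ and viewed, about 8 in all and at most 12, crops included, and the job is handed in when it is done.

Besides the shell and the picture viewer there is one more tool, called after ">>>" in YAML: its name, and indented under it one key for each argument. jog_arm: Moves the arm, as the interface text tells. Its arguments: {"type":"object","properties":{"deltas":{"type":"array"},"grip_force":{"type":"number"}},"required":["deltas"]}

```bash
mkdir -p pics; ls; python3 - <<'E'
from station import ctrl, vision
import cv2,numpy as np
print(ctrl.get_obs(), ctrl.tcp_to_tips)
for n in ("top","side"):
    im,d=vision.get_image(n); np.savez(f"pics/{n}0.npz",im=im,d=d); cv2.imwrite(f"pics/{n}0.png",im[:,:,::-1]); print(n,vision.calibration(n))
E
```

```text
pics
{'t': 0.0, 'q': array([-1.22399537e+00,  5.33913394e-02,  1.61428784e+00,  8.18264220e-06,
        1.47598971e+00, -1.19017587e-01]), 'dq': array([ 0.00119812, -0.00132814, -0.0017717 ,  0.000348  ,  0.00173646,
       -0.00106488]), 'effort': array([-5.27705797e-04, -3.93674254e+01, -3.70181537e+01, -3.05420508e-04,
        7.05950733e-03,  1.70407048e-07]), 'tool_pos': array([ 0.28051799, -0.55787071,  0.25204527]), 'tool_rot': array([-3.05475887e+00, -7.24631011e-01,  3.57691538e-04]), 'contact_force': array([ 0.49082567,  0.29321579, -0.31120154]), 'wrist_torque': array([-0.01165504, -0.03753368, -0.0053949 ]), 'opening': 0.08509279726468963} 0.022
top {'fx': 487.0868209894435, 'fy': 487.0868209894435, 'cx': 313.13490291194114, 'cy': 232.53447246671067, 'rvec': array([ 2.14364352, -2.16905437,  0.13119573]), 'tvec': array([0.05277245, 0.57673369, 1.21589396])}
side {'fx': 578.69788306408, 'fy': 578.69788306408, 'cx': 329.478065261231, 'cy': 234.03057645903323, 'rvec': array([ 2.30944413, -0.31923282,  0.11683108]), 'tvec': array([-0.5507397 ,  0.21111389,  1.15356623])}
```

View pics/top0.png

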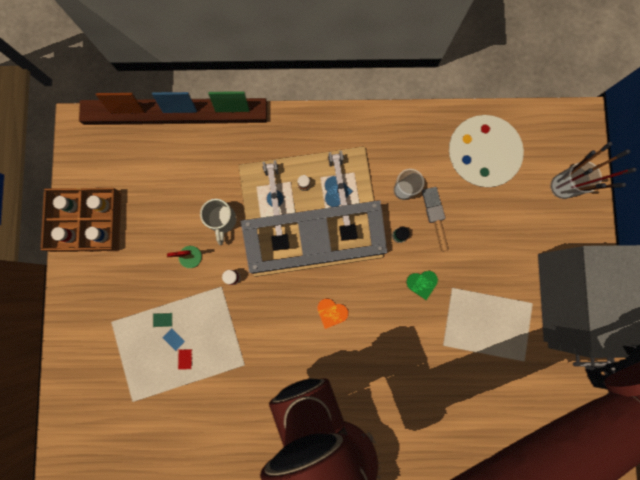

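View pics/side0.png

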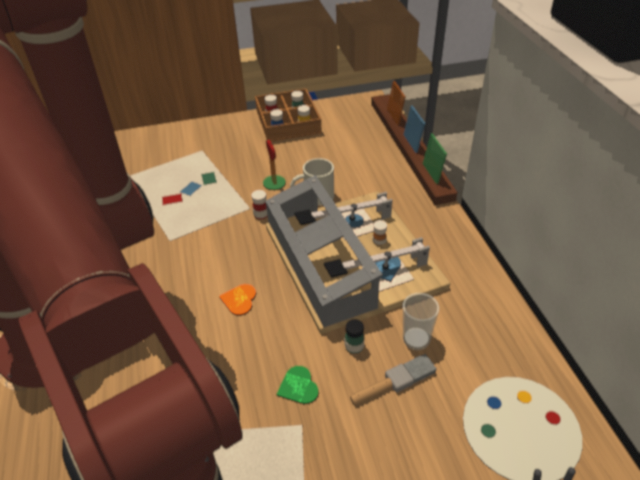

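The top view shows the guard at about (315,238), with its paddles at (280,241) on the left and (348,232) on the right. There are two blue blanks: (275,198) on the left looks round and (340,190) on the right looks like the heart. The green (422,284) and orange (332,312) hearts are decoys. I'll confirm with an enlarged crop and measure.

```bash
cat > h.py <<'E'
import numpy as np,cv2
from station import ctrl,vision
from scipy.spatial.transform import Rotation as R
def ray(n,uv,z):
    c=vision.calibration(n); M=R.from_rotvec(c["rvec"]).as_matrix(); o=-M.T@c["tvec"]
    d=M.T@np.array([(uv[0]-c["cx"])/c["fx"],(uv[1]-c["cy"])/c["fy"],1]); return o+d*(z-o[2])/d[2]
def proj(n,p):
    c=vision.calibration(n); q=R.from_rotvec(c["rvec"]).as_matrix()@p+c["tvec"]
    return np.array([c["fx"]*q[0]/q[2]+c["cx"],c["fy"]*q[1]/q[2]+c["cy"]])
E
python3 - <<'E'
from h import *
a=[]
for n,(x,y,w,h) in (("top",(235,140,160,140)),("side",(260,170,200,160))):
    im=np.load(f"pics/{n}0.npz")["im"]; a.append(cv2.resize(im[y:y+h,x:x+w],(400 if 0 else 4*w if n=="top" else 3*w,4*h if n=="top" else 480),interpolation=cv2.INTER_CUBIC))
cv2.imwrite("pics/c1.png",cv2.convertScaleAbs(a[0],alpha=1.4)[:,:,::-1])
cv2.imwrite("pics/c2.png",cv2.convertScaleAbs(a[1],alpha=1.4)[:,:,::-1])
for n,boxes in (("top",((268,232,292,252),(337,222,360,243))),("side",((290,205,320,228),(320,258,350,278)))):
    im=np.load(f"pics/{n}0.npz")["im"]
    for x0,y0,x1,y1 in boxes:
        m=(im[y0:y1,x0:x1].max(2)<35).astype(np.uint8)
        k,l,s,c=cv2.connectedComponentsWithStats(m); i=1+np.argmax(s[1:,4]); uv=c[i]+[x0,y0]
        print(n,s[i],uv,ray(n,uv,.088))
E
```

```text
top [  4   2  17  16 204] [280.08823529 242.06372549] [0.54820628 0.1273343  0.088     ]
top [  4   2  16  16 192] [348.55729167 232.04166667] [ 0.57099957 -0.04131681  0.088     ]
side [10  7 13 12 57] [306.22807018 218.35087719] [0.55097926 0.11450102 0.088     ]
side [12 12 14  6 33] [338.42424242 272.66666667] [ 0.57422879 -0.06144455  0.088     ]
```

View pics/c1.png

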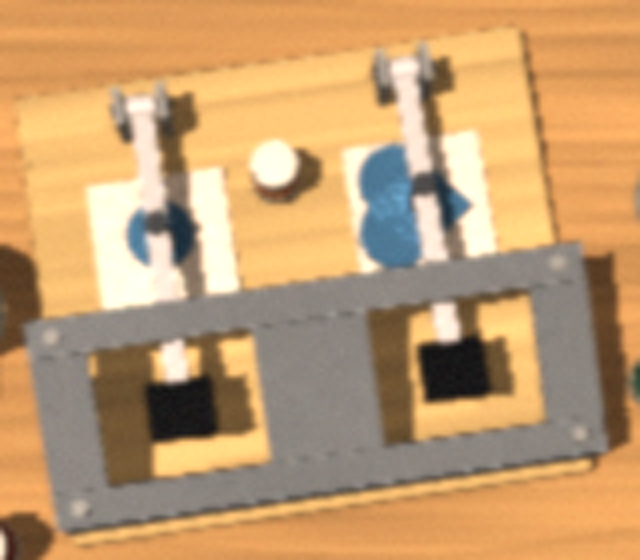

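View pics/c2.png

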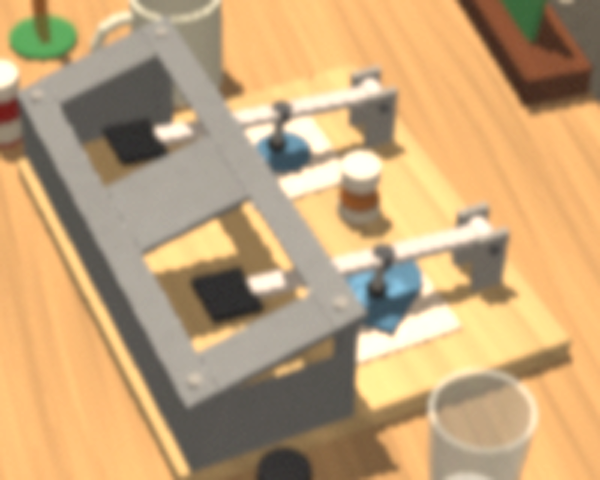

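The crop settles it: the heart (lobes and point at crop (410,205)) is under the right lever, the (-y) one, and the disc is under the left lever. The target is the right paddle, at crop (455,370). Next I'll cross-check its position and the yaw from both views.

```bash
python3 - <<'E'
from h import *
d=np.load("pics/top0.npz")["d"]
c=vision.calibration("top")
for u,v in ((280,242),(348,232)):
    print(d[v-2:v+3,u-2:u+3].mean())
pl=ray("top",(280.1,242.1),.088);pr=ray("top",(348.6,232.0),.088)
print("side of paddles",ray("side",(305,216.7),.088),ray("side",(336,267.7),.088),proj("side",pl),proj("side",pr))
# guard screw corners in top crop px -> full; heights near .094(near)/.11(far)
S={}
for k,(u,v),z in (("fl",(50,336),.120),("fr",(558,263),.120),("nl",(80,508),.09),("nr",(580,432),.09)):
    S[k]=ray("top",(235+u/4,140+v/4),z); print(k,S[k])
print("guard mid",sum(S.values())/4)
y=S["fl"]-S["fr"]+S["nl"]-S["nr"]; yaw=np.arctan2(-y[0],y[1]); print("yaw guard",yaw,"paddles",np.arctan2(-(pl-pr)[0],(pl-pr)[1]), np.linalg.norm(pl-pr))
mid=(pl+pr)/2;print("paddle mid",mid)
o=ctrl.get_obs(); T=R.from_rotvec(o["tool_rot"]).as_matrix()
w=np.array([pr[0],pr[1],.252])-o["tool_pos"]; print("shift tool cm",T.T@w*100); print("tool axes",T)
E
```

```text
1.1988702
1.2009954
side of paddles [0.54966757 0.12057579 0.088     ] [ 0.5732902  -0.04702987  0.088     ] [303.60548956 214.89146719] [334.19906972 265.97446802]
fl [0.58938112 0.20323839 0.12      ]
fr [ 0.63014431 -0.10287408  0.12      ]
nl [0.48762735 0.18854399 0.09      ]
nr [ 0.53047854 -0.11728364  0.09      ]
guard mid [0.55940783 0.04290617 0.105     ]
yaw guard 0.1357972333915618 paddles 0.13539219448068235 0.17028812101078716
paddle mid [0.55960902 0.04294082 0.088     ]
shift tool cm [ 49.15956125 -33.09647146   0.09093608]
tool axes [[ 8.93466629e-01  4.49129145e-01 -6.28090830e-04]
 [ 4.49129522e-01 -8.93464901e-01  1.77289793e-03]
 [ 2.35083018e-04 -1.86611927e-03 -9.99998231e-01]]
```

Both views agree: right paddle at about (0.571, -0.042), yaw 0.136. I'll move over it with the gripper shut.

>>> jog_arm:
  deltas:
    - [0,0,0,2.05,-1.38,0,0]
    - [0,0,0,2.05,-1.38,0,0]
    - [0,0,0,2.05,-1.38,0,0]
    - [0,0,0,2.05,-1.38,0,0]
    - [0,0,0,2.05,-1.38,0,0]
    - [0,0,0,2.05,-1.38,0,0]
    - [0,0,0,2.05,-1.38,0,0]
    - [0,0,0,2.05,-1.38,0,0]
    - [0,0,0,2.05,-1.38,0,0]
    - [0,0,0,2.05,-1.38,0,0]
    - [0,0,0,2.05,-1.38,0,0]
    - [0,0,0,2.05,-1.38,0,0]

```text
t: 1.1
tool_pos: [0.4263, -0.2986, 0.2528]
tool_rot: [-3.056, -0.725, 0.001]
contact_force: [0.4, 0.2, -0.0]
opening: 0.0004
```

>>> jog_arm:
  deltas:
    - [0,0,0,2.05,-1.38,0,0]
    - [0,0,0,2.05,-1.38,0,0]
    - [0,0,0,2.05,-1.38,0,0]
    - [0,0,0,2.05,-1.38,0,0]
    - [0,0,0,2.05,-1.38,0,0]
    - [0,0,0,2.05,-1.38,0,0]
    - [0,0,0,2.05,-1.38,0,0]
    - [0,0,0,2.05,-1.38,0,0]
    - [0,0,0,2.05,-1.38,0,0]
    - [0,0,0,2.05,-1.38,0,0]
    - [0,0,0,2.05,-1.38,0,0]
    - [0,0,0,2.05,-1.38,0,0]

```text
t: 2.1
tool_pos: [0.5717, -0.0403, 0.2527]
tool_rot: [-3.056, -0.725, 0.001]
contact_force: [0.6, -0.0, 0.4]
opening: 0.0002
```

>>> jog_arm:
  deltas:
    - [0,0,0.0662,0,0,0,0]
    - [0,0,0.0662,0,0,0,0]
    - [0,0,0.0662,0,0,0,0]
    - [0,0,0.0662,0,0,0,0]
    - [0,0,0.0662,0,0,0,0]
    - [0,0,0,0,0,0,0]
    - [0,0,0,0,0,0,0]
    - [0,0,0,0,0,0,0]

```text
t: 2.77
tool_pos: [0.5714, -0.0415, 0.253]
tool_rot: [-3.134, -0.214, 0.001]
contact_force: [0.1, -0.8, 0.1]
opening: -0.0001
```

>>> jog_arm:
  deltas:
    - [0,0,0,0,0,2.0,0]
    - [0,0,0,0,0,2.0,0]
    - [0,0,0,0,0,2.0,0]
    - [0,0,0,0,0,2.0,0]
    - [0,0,0,0,0,1.5,0]
    - [0,0,0,0,0,1.0,0]
    - [0,0,0,0,0,0,0]
    - [0,0,0,0,0,0,0]

```text
t: 3.43
tool_pos: [0.5714, -0.0415, 0.1482]
tool_rot: [-3.134, -0.212, 0.001]
contact_force: [-0.2, -0.9, 0.5]
opening: -0.0003
```

```bash
python3 - <<'E'
from h import *
im,d=vision.get_image("side"); a=cv2.resize(im[150:350,200:460],(780,600),interpolation=cv2.INTER_CUBIC)
cv2.imwrite("pics/s1.png",cv2.convertScaleAbs(a,alpha=1.4)[:,:,::-1])
im,d=vision.get_image("wrist"); cv2.imwrite("pics/w1.png",cv2.convertScaleAbs(im,alpha=1.4)[:,:,::-1])
E
```

```text
(no output)
```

View pics/s1.png

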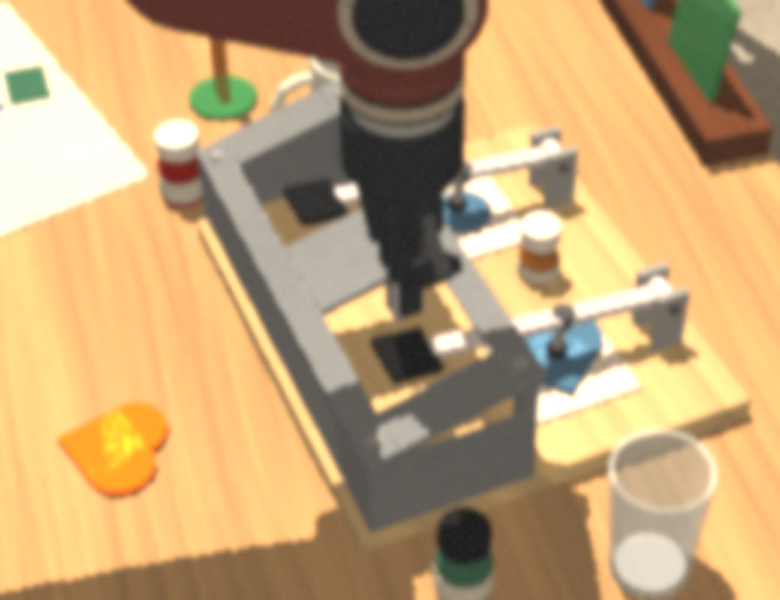

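View pics/w1.png

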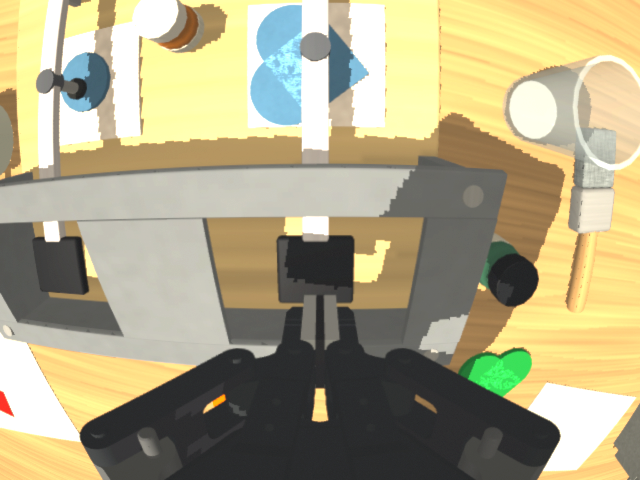

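The side view shows the shut fingertips above the right paddle (crop (405,350)), inside the window. The wrist view has the heart behind this lever's bar at (300,70) and the paddle at (315,268), with the fingers centred on it. A part sticks out on the +x side, probably the wrist camera, so I'll check that it clears the far bar.

```bash
python3 - <<'E'
from h import *
c=vision.calibration("wrist"); H=c["hand_eye"]; print(np.round(H,4)); print({k:v for k,v in c.items() if k!="hand_eye"})
o=ctrl.get_obs(); T=R.from_rotvec(o["tool_rot"]).as_matrix(); im,d=vision.get_image("wrist")
def pt(u,v,z=None):
    x=np.array([u-c["cx"],v-c["cy"]]); r=np.hypot(*x); th=r/c["fx"]; k=np.r_[x/r*np.sin(th),np.cos(th)]
    dd=d[v,u]; p=k/k[2]*dd; t=H[:3,:3]@p+H[:3,3]; return dd,t,T@t+o["tool_pos"]
for n,u,v in (("fingertip",320,360),("tipR",345,350),("knuckleR",535,430),("knuckle2",410,365),("knuckleL",110,430),("paddle",315,268),("farbar",315,190),("farbaredge",260,215),("padend",330,300)):
    dd,t,w=pt(u,v); print(n,round(float(dd),3),"tool",np.round(t,3),"world",np.round(w,3))
E
```

```text
[[-0.000e+00 -9.483e-01 -3.172e-01  8.100e-02]
 [ 1.000e+00  2.000e-04 -7.000e-04 -2.000e-04]
 [ 8.000e-04 -3.172e-01  9.483e-01 -1.213e-01]
 [ 0.000e+00  0.000e+00  0.000e+00  1.000e+00]]
{'fx': 371.64829954431775, 'fy': 371.64829954431775, 'cx': 319.56950072421273, 'cy': 239.94658586722326}
fingertip 0.124 tool [ 0.002 -0.    -0.017] world [ 0.574 -0.041  0.166]
tipR 0.113 tool [ 0.013  0.008 -0.025] world [ 0.586 -0.048  0.175]
knuckleR 0.074 tool [ 0.012  0.054 -0.066] world [ 0.591 -0.094  0.216]
knuckle2 0.107 tool [ 0.011  0.027 -0.032] world [ 0.587 -0.067  0.182]
knuckleL 0.075 tool [ 0.011 -0.053 -0.065] world [0.576 0.013 0.215]
paddle 0.2 tool [ 0.003 -0.003  0.064] world [ 0.575 -0.039  0.086]
farbar 0.152 tool [ 0.052 -0.002  0.03 ] world [ 0.624 -0.033  0.12 ]
farbaredge 0.159 tool [ 0.041 -0.026  0.033] world [ 0.609 -0.01   0.117]
padend 0.15 tool [0.01  0.004 0.014] world [ 0.583 -0.044  0.136]
```

Clearances are fine: at full press the camera is at about z = 0.21 and the widest linkage at about z = 0.15, both above the guard. I'll approach and then press slowly.

>>> jog_arm:
  deltas:
    - [0,0,0,0,0,1.0,0]
    - [0,0,0,0,0,1.0,0]
    - [0,0,0,0,0,1.0,0]
    - [0,0,0,0,0,0.3,0]
    - [0,0,0,0,0,0.3,0]
    - [0,0,0,0,0,0.3,0]
    - [0,0,0,0,0,0,0]

```text
t: 4.17
tool_pos: [0.5714, -0.0415, 0.1087]
tool_rot: [-3.134, -0.212, 0.001]
contact_force: [0.7, 0.2, -0.3]
opening: -0.0
```

>>> jog_arm:
  deltas:
    - [0,0,0,0,0,0.2,0]
    - [0,0,0,0,0,0.2,0]
    - [0,0,0,0,0,0.2,0]
    - [0,0,0,0,0,0.2,0]
    - [0,0,0,0,0,0,0]

```text
t: 4.58
tool_pos: [0.5716, -0.0416, 0.1013]
tool_rot: [3.134, 0.212, 0.001]
contact_force: [-1.8, -0.9, 3.4]
opening: -0.0004
```

Contact (3.4 N); continuing.

>>> jog_arm:
  deltas:
    - [0,0,0,0,0,0.2,0]
    - [0,0,0,0,0,0.2,0]
    - [0,0,0,0,0,0.2,0]
    - [0,0,0,0,0,0.2,0]
    - [0,0,0,0,0,0.2,0]
    - [0,0,0,0,0,0.2,0]
    - [0,0,0,0,0,0,0]

```text
t: 5.17
tool_pos: [0.5714, -0.0416, 0.0888]
tool_rot: [3.134, 0.212, -0.0]
contact_force: [-1.1, -1.2, 1.7]
opening: 0.0
```

>>> jog_arm:
  deltas:
    - [0,0,0,0,0,0.1,0]
    - [0,0,0,0,0,0.1,0]
    - [0,0,0,0,0,0,0]

```text
t: 5.42
tool_pos: [0.5715, -0.0415, 0.0872]
tool_rot: [3.134, 0.212, -0.0]
contact_force: [-2.5, -1.6, 4.0]
opening: 0.0001
```

>>> jog_arm:
  deltas:
    - [0,0,0,0,0,0.1,0]
    - [0,0,0,0,0,0,0]

```text
t: 5.58
tool_pos: [0.5715, -0.0415, 0.0863]
tool_rot: [3.134, 0.212, -0.0]
contact_force: [-3.1, -1.8, 4.6]
opening: 0.0001
```

>>> jog_arm:
  deltas:
    - [0,0,0,0,0,0.1,0]
    - [0,0,0,0,0,0,0]

```text
t: 5.75
tool_pos: [0.5716, -0.0415, 0.0859]
tool_rot: [3.134, 0.212, -0.001]
contact_force: [-5.3, -0.8, 7.6]
opening: -0.0002
```

>>> jog_arm:
  deltas:
    - [0,0,0,0,0,0.1,0]
    - [0,0,0,0,0,0,0]

```text
t: 5.92
tool_pos: [0.5716, -0.0415, 0.0859]
tool_rot: [-3.134, -0.212, 0.001]
contact_force: [-6.9, 0.0, 12.2]
opening: 0.0003
```

>>> jog_arm:
  deltas:
    - [0,0,0,0,0,0.1,0]
    - [0,0,0,0,0,0,0]

```text
t: 6.08
tool_pos: [0.5717, -0.0416, 0.0857]
tool_rot: [3.134, 0.212, -0.002]
contact_force: [-9.5, -0.6, 16.8]
opening: -0.0001
```

The arm has stalled at z = 0.0858 while the force keeps climbing, so the lever is on its stop, as expected at tips 64 mm. One more millimetre to be sure, then straight up.

>>> jog_arm:
  deltas:
    - [0,0,0,0,0,0.1,0]
    - [0,0,0,0,0,0,0]
    - [0,0,0,0,0,0,0]

```text
t: 6.33
tool_pos: [0.5717, -0.0416, 0.0857]
tool_rot: [3.134, 0.212, -0.002]
contact_force: [-12.4, -0.1, 22.4]
opening: 0.0004
```

>>> jog_arm:
  deltas:
    - [0,0,0,0,0,-0.3,0]
    - [0,0,0,0,0,-0.5,0]
    - [0,0,0,0,0,-1.0,0]
    - [0,0,0,0,0,-2.0,0]
    - [0,0,0,0,0,-2.0,0]
    - [0,0,0,0,0,-2.0,0]
    - [0,0,0,0,0,-2.0,0]
    - [0,0,0,0,0,-2.5,0]
    - [0,0,0,0,0,-2.5,0]
    - [0,0,0,0,0,-2.0,0]
    - [0,0,0,0,0,0,0]
    - [0,0,0,0,0,0,0]

```text
t: 7.33
tool_pos: [0.5723, -0.0415, 0.2518]
tool_rot: [3.134, 0.212, 0.005]
contact_force: [0.0, 0.4, -0.4]
opening: 0.0
```

```bash
python3 - <<'E'
from h import *
im,d=vision.get_image("side"); a=cv2.resize(im[150:350,200:460],(780,600),interpolation=cv2.INTER_CUBIC)
cv2.imwrite("pics/s2.png",cv2.convertScaleAbs(a,alpha=1.4)[:,:,::-1])
c=vision.calibration("wrist"); H=c["hand_eye"]
o=ctrl.get_obs(); T=R.from_rotvec(o["tool_rot"]).as_matrix(); im,d=vision.get_image("wrist"); cv2.imwrite("pics/w2.png",cv2.convertScaleAbs(im,alpha=1.4)[:,:,::-1])
v,u=np.mgrid[:480,:640]; x=u-c["cx"];y=v-c["cy"]; r=np.hypot(x,y)+1e-9; t=r/c["fx"]
P=np.stack([x/r*np.tan(t),y/r*np.tan(t),np.ones_like(r)],-1)*d[...,None]
W=(P@H[:3,:3].T+H[:3,3])@T.T+o["tool_pos"]
for n,p in (("r",(.571,-.042)),("l",(.548,.127))):
    m=(np.hypot(W[...,0]-p[0],W[...,1]-p[1])<.012)&(W[...,2]>.04)&(W[...,2]<.11)&(im.max(2)<70)
    print(n,m.sum(),np.median(W[m][:,2]) if m.any() else None)
E
```

```text
r 596 0.06469886620731705
l 483 0.08648784582803914
```

View pics/s2.png

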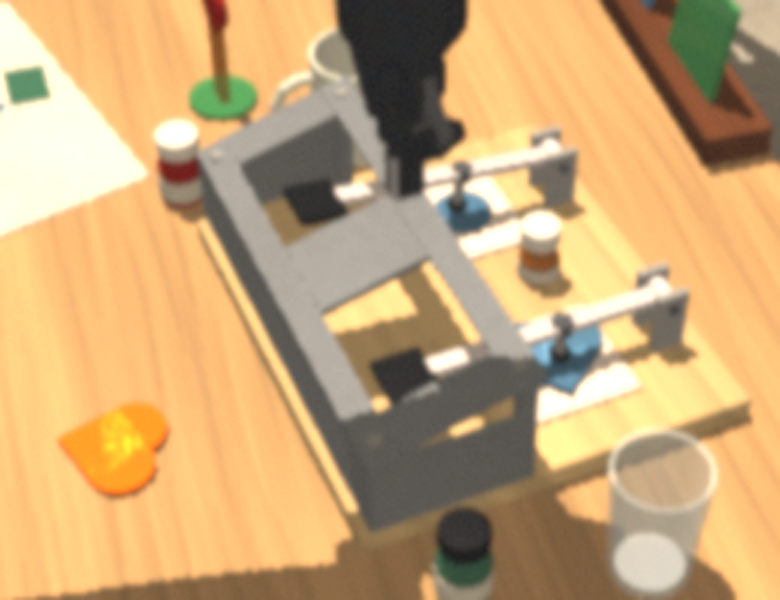

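View pics/w2.png

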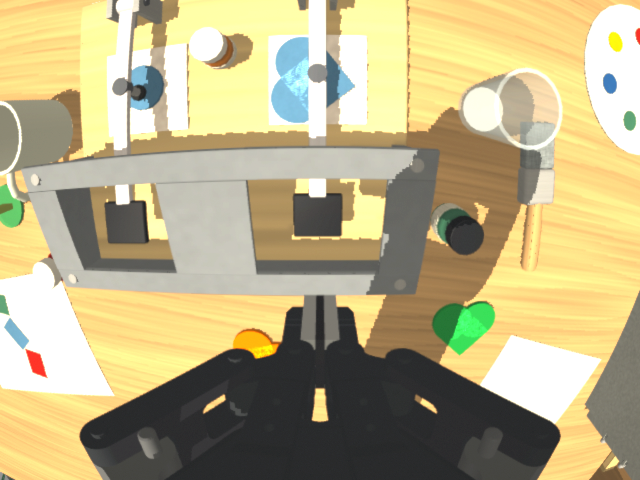

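The views agree. The heart's paddle is down (wrist view (317,215), height 64.7 mm), the round blank's paddle is still up (86.5 mm), and glass, jars and guard look where they were. The gripper is clear, so I'm handing the job in.

```bash
python3 -c "
from station import ctrl
o=ctrl.get_obs();print(o['t'],o['contact_force']);print(ctrl.finish_job())"
```

```text
7.4333 [-0.62636324  0.03797378 -0.86098213]
the job is handed in; nothing more can be done
None
```

The heart-shaped blank is clamped. I reached through the right (-y) window with the gripper shut, pressed that lever's paddle until it stopped, came straight back out and handed the job in at 7.4 s.

- **Lever home:** the arm stalled with the fingertips at about 64 mm, the expected home height. From there the force climbed from about 8 to 22 N with only 0.2 mm of further travel, so the lever was on its stop. I then backed off.
- **After withdrawal:** the wrist camera's depth put the heart's paddle at 64.7 mm and the round blank's paddle at 86.5 mm, so that lever is still up. The contact force was back to about zero, and in the pictures the glass, jars and guard looked unmoved.
- **Small disagreement:** the depth readings show a drop of about 22 mm instead of the nominal 24 mm. I put this down to depth and calibration error of about 2 mm, and trusted the hard stall instead.

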